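# Tip the field guide back onto its stand and flip up the page holder

### The arm

A 7-joint arm with a two-finger parallel gripper is mounted at the origin on the work surface. World frame = base frame: x ahead of the robot, y to its left, z up, the work surface at z = 0. Lengths are in m, angles in rad, forces in N, time in s.
With the tool pointing down it reaches from about 0.425 to 0.825 m from the base axis. Payload 3.6 kg.
Tool frame: the origin (TCP) lies at the very end of the fingers, on their centre line; the grasp point (between the pads) lies 19 mm behind it; z points along the fingers, y is the line along which they close (so a half turn about z gives the same grasp; the last joint's range is limited). The gripper opens to 93 mm and grips with 3 to 60 N. Pads are 15 mm wide; open, the fingers measure 128 mm over their backs; the gripper's body (75 mm by 188 mm) begins 65 mm behind the grasp point.
Start: joints at [1.117, 0.615, -0.013, 1.423, 0.008, 1.103, -0.04], TCP at [0.269, -0.592, 0.194] pointing down, gripper open.
Joint ranges: [-3.12, 3.12], [-0.3, 2.06], [-1.34, 1.32], [0.26, 2.42], [-1.36, 4.5], [0.01, 1.98], [-2.84, 2.84]. Speed limits (rad/s): [2.79, 2.79, 3.14, 3.14, 3.14, 3.14, 3.14].

### API

Orientations are given as a unit quaternion [x, y, z, w].
In Python, from plant import bot, optics gives the robot as it stands.
- The arm moves only by the tool play_rows, never from a script. Its argument "plan" is a list that holds one entry, the list of rows, each a list of 7 numbers: the shift along the tool's x, y, z in units of 0.03 m (1.0 is 0.03 m), then the turn, a rotation vector about the tool's x, y, z in units of 0.1 rad (1.0 is 0.1 rad), then the opening, from 0 (shut) to 1 (fully open). In form: [[[x, y, z, rx, ry, rz, jaw], ...]]. A call has 1 to 8 rows; each row shifts and turns the commanded pose from where the row before left it, along the tool's axes as they then stand; what a row does not reach is not made up. A row lasts 1/12 s, in which the tool goes at most 41.7 mm and 7.16 degrees, less where a joint would pass 70% of its speed; a pose out of reach is approached as far as the arm can. A call with a number of a shift or a turn outside -1 to 1 is refused whole. A call with a gripper value outside its range is refused whole. The fingers move at their own pace and stop on an object; "squeeze" is the grip in N (left out, the last holds). Time passes only in rows, so rows that do not move let the fingers close. It gives the time, the measured TCP pose, the force, the opening and the grip force at its end, in the units of the state.
- bot.read_state(): the state, without advancing time (a new reading comes with each control period).
- optics.get_image(name): name is "scene" or "top" or "wrist"; returns the picture (480x640x3 uint8, blue, green, red); there is no depth.
- optics.camera_info(name): a dict with "camera_matrix" (3x3 intrinsics, pixels), "xyz" and "attitude" of the camera in the world; the wrist camera has in their place "mount" (4x4, takes a point from camera to tool coordinates, whose origin is the TCP and whose axes are the flange's). Camera axes: x right, y down, z forward; pixel columns grow to the right and rows downward; lengths in m; the calibration is good to about 2 mm. A picture is of the moment at which its call begins: read the wrist's pose just before it. camera_info takes no time and is no camera call.
- bot.job_done(): hands the job in; it is judged then, once.
The state is a dict: "time_s": time; "joint_pos": joint angles; "qvel": joint speeds; "tau": joint torques, N m; "tool_pos": TCP position; "eef_rot": TCP orientation; "ft_force": force on the tool from outside, world axes, zero at the start; "ft_torque": the same for the moment, N m; "opening": finger opening in m; "gripper_force": force on a finger pad.
Only numpy, scipy, OpenCV 4.12 (cv2) and the standard library are available. Lean on these libraries where they do the work, as an engineer would, in place of code of your own. Each camera call takes 0.05 s, during which the arm holds its last target. There are 200 camera calls.

### The job

The field guide is standing bolt upright on the aluminium stand's ledge: push it so that it tips back and leans squarely on the stand's sloping rest. Then, with the guide leaning there, push the stand's hinged wire page holder up and over until its bar lies against the front cover. Only push with the fingertips: pinch or lift nothing, keep the guide's lower edge on the ledge, and leave everything else on the window ledge where it is.

Things in the scene. Friction and masses are not known exactly. Their poses are not given: they have to be found in the camera images.
- stand: Fixed aluminium stand. Origin on the work surface; -x points out of its open front, y along the ledge, z up. Base: top (the ledge) at z = 8 mm, x -35 to 105 mm, 130 mm wide. Lip: x -28 to -22 mm, 110 mm wide, top at z = 22 mm. Rest: open frame 104 mm wide, its front face starting at x = 30 mm on the ledge, sloping back (to +x) 20 degrees from vertical up to z = 130 mm; strut behind.
- field_guide: Loose hardcover field guide, 26 mm thick (x), 110 wide (y), 165 tall (z), about 0.35 kg. Origin: centre of its underside; front cover at x = -13 mm, facing as the stand's front. Starts upright on the ledge, 6 to 20 mm before the rest's foot; leaning on the rest's top it is 22 to 28 degrees off upright. Past about 9 degrees it falls back on the rest by itself.
- guide_heel (a point): Middle of the guide's lower back edge, about which it tips; at x = 13 mm, z = 0 of the guide
- holder (a joint): Angle of the page holder, a wire U hinged along the lip's front. 0: level, bar towards the stand's front (-x); grows as the bar swings up and over; 1.57: straight up. Starts at 0.4 to 1.0, lies on the leaning guide at about 2.0 to 2.4, stops at 2.7 rad. Stiff hinge (0.06 N m, about 1 N at the bar), stays where left. Push the bar from its front along its arc; a low straight push can jam
- holder_bar (a point): Middle of the page holder's rubber-sleeved bar (diameter 10 mm, 90 mm long, along the stand's y), on the bar's axis, 70 mm from the hinge axis; two wire arms (diameter 6 mm, 84 mm apart) carry it
- holder_hinge (a point): Middle of the page holder's hinge axis (along the stand's y); fixed at x = -34 mm, z = 16 mm of the stand
- binoculars: Bystander: stainless binoculars standing upright on their two wide front lenses, 50 x 115 mm, 130 mm tall; origin at the centre of its underside. Leave it alone.
- bird_feeder: Bystander: clear plastic tube bird feeder on a round grey foot (diameter 120 mm) with a grey twist cap, 196 mm tall; origin at the centre of its underside. Leave it alone.
- hummingbird_feeder: Bystander: glass hummingbird feeder, a bottle on a white dish (diameter 120 mm), with a wire loop, 198 mm tall; origin at the centre of its underside. Leave it alone.
- mug: Bystander: red ceramic mug, diameter 82 mm, 95 mm tall; origin at the centre of its underside. Leave it alone.
- seed_jar: Bystander: small jar with a steel cap, diameter 68 mm, 85 mm tall, behind the stand; origin at the centre of its underside. Leave it alone.
- notebook: Bystander: small notebook lying flat, 95 x 140 x 14 mm, nearer the robot than the stand; origin at the centre of its underside. Leave it alone.
- wooden_bird: Bystander: little wooden bird on a round foot (diameter 44 mm), 59 mm tall, nearer the robot than the stand; origin at the centre of its underside. Leave it alone.
There are look-alikes about, which are no part of the job. What is meant by the field_guide is not pink, and is the larger of those in its own colour.

How it is judged:
By the outcome, as a careful person would: the job done as asked, in the order asked, and still so for the second after the job is handed in, with the robot touching nothing.
It also fails if it takes over 53 s, if anything falls off the work surface, if the arm or the gripper's body presses on something with over 40 N, if the wrist force passes 120 N, or if a joint passes its speed limit or range.

## Working session

There is one attempt and no reset: what is moved stays moved. The work goes in short steps, Python scripts to look and compute and a tool call to move; the robot and the scene stay as the last step left them, time stands still between calls to the robot, and variables do not carry over. Pictures are saved under pics/ and viewed, at most 10 in all, crops included, and the job is handed in when it is done.

Besides the shell and the picture viewer there is one more tool, called after "Call:" by a JSON object that holds its "op" and its "data". play_rows: Moves the arm, as the interface text tells. Shifts and turns lie within -1 to 1; 1 stands for 0.03 m of shift or 0.1 rad of turn. Its arguments: {"type":"object","properties":{"plan":{"type":"array"},"squeeze":{"type":"number"}},"required":["plan"]}

```bash
ls; mkdir -p pics; python3 - <<'E'
from plant import bot, optics
import cv2,numpy as np
s=bot.read_state();print({k:np.round(v,3).tolist() for k,v in s.items()})
for n in("scene","top"):
    cv2.imwrite(f"pics/{n}0.png",optics.get_image(n))
for n in("scene","top","wrist"): print(n,optics.camera_info(n))
E
```

```text
pics
{'time_s': 0.0, 'joint_pos': [1.118, 0.616, -0.013, 1.425, 0.008, 1.103, -0.04], 'qvel': [-0.0, -0.001, -0.001, -0.0, -0.001, -0.002, -0.0], 'tau': [-0.0, -45.893, 0.209, -16.574, -0.061, 0.02, 0.0], 'tool_pos': [0.269, -0.591, 0.193], 'eef_rot': [0.977, 0.212, -0.0, -0.001], 'ft_force': [0.371, -0.483, 0.056], 'ft_torque': [-0.02, -0.015, -0.021], 'gripper_force': 0.0, 'opening': 0.093}
scene {'camera_matrix': array([[592.89546884,   0.        , 319.92739941],
       [  0.        , 592.89546884, 233.67072482],
       [  0.        ,   0.        ,   1.        ]]), 'xyz': array([ 1.5334013 , -0.33903281,  1.43915138]), 'attitude': array([ 0.7741171 ,  0.55442125, -0.17388327, -0.2512457 ])}
top {'camera_matrix': array([[522.17797876,   0.        , 315.55821211],
       [  0.        , 522.17797876, 244.93418001],
       [  0.        ,   0.        ,   1.        ]]), 'xyz': array([0.4838862 , 0.01168913, 1.20273089]), 'attitude': array([ 0.71104382, -0.70163736,  0.03694179, -0.02751383])}
wrist {'camera_matrix': array([[338.93407813,   0.        , 321.25485852],
       [  0.        , 338.93407813, 237.58635369],
       [  0.        ,   0.        ,   1.        ]]), 'mount': array([[-5.09392495e-04, -9.64664698e-01, -2.63480097e-01,
         7.27341145e-02],
       [ 9.99999416e-01, -2.40210710e-04, -1.05385344e-03,
        -3.14735430e-04],
       [ 9.53324465e-04, -2.63480480e-01,  9.64664256e-01,
        -1.91430249e-01],
       [ 0.00000000e+00,  0.00000000e+00,  0.00000000e+00,
         1.00000000e+00]])}
```

View pics/scene0.png

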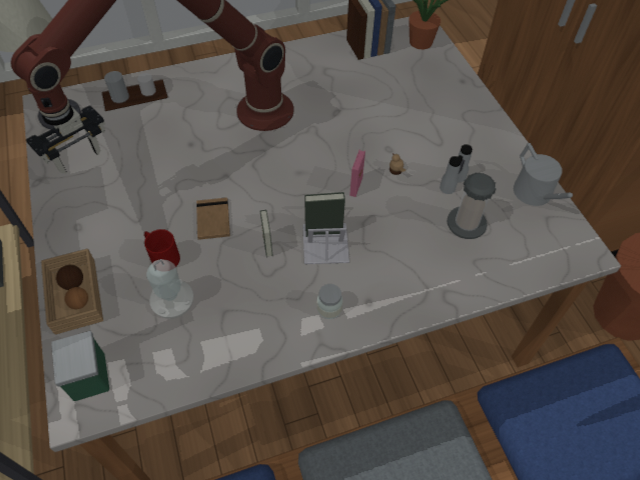

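View pics/top0.png

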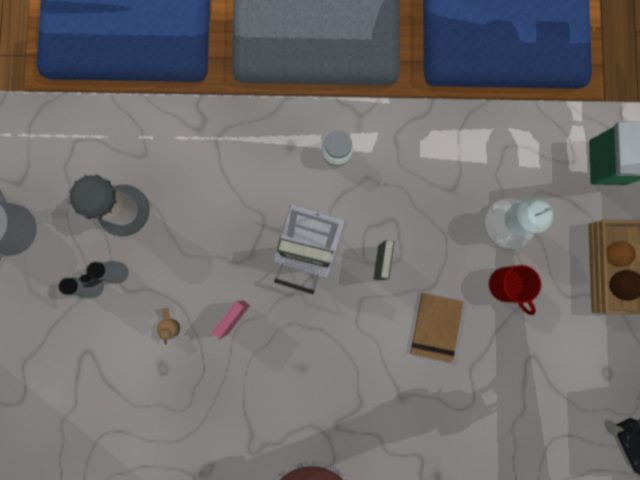

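The scene shows three upright books: a large dark-green one on the stand at top (305,250) and scene (325,215), a small green one at top (384,260), and a pink one at top (230,319). The large green one on the stand fits: it is not pink and is the larger of the two green books. I'll confirm this in an enlarged crop.

```bash
python3 - <<'E'
import cv2,numpy as np
t=cv2.imread("pics/top0.png")[190:310,260:410];s=cv2.imread("pics/scene0.png")[180:280,255:380]
a=cv2.resize(t,None,fx=5,fy=5,interpolation=cv2.INTER_CUBIC)[:600,:]
cv2.imwrite("pics/c1.png",cv2.convertScaleAbs(a,alpha=1.3))
b=cv2.resize(s,None,fx=6,fy=6,interpolation=cv2.INTER_CUBIC);cv2.imwrite("pics/c2.png",cv2.convertScaleAbs(b,alpha=1.3))
E
```

```text
(no output)
```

View pics/c1.png

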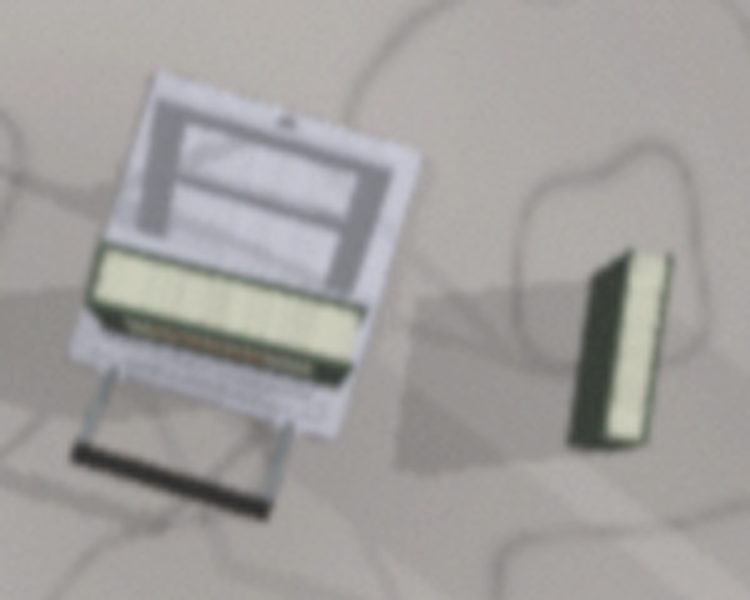

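View pics/c2.png

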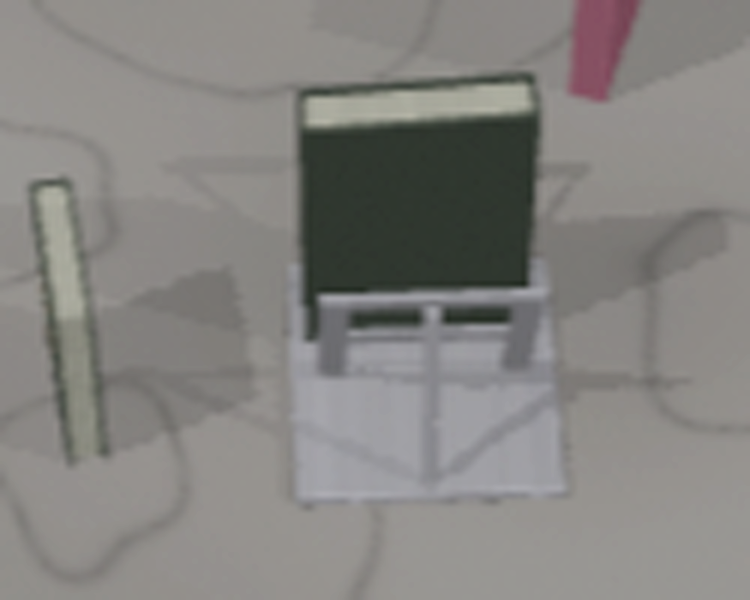

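The crops confirm it. The field guide is the larger dark-green book standing on the stand, with its top face at crop-1 corners (100,240), (370,307), (352,368), (85,303). The base corners are (160,72), (425,152), (333,437), (70,357), and the bar ends are at (75,453) and (268,511).

```bash
cat > h.py <<'E'
import numpy as np
from plant import bot, optics
from scipy.spatial.transform import Rotation as R
from scipy.optimize import brentq
def ray(n,uv):
    c=optics.camera_info(n); d=R.from_quat(c["attitude"]).apply(np.linalg.solve(c["camera_matrix"],[uv[0],uv[1],1]))
    return np.array(c["xyz"]),d
def onz(n,uv,z):
    o,d=ray(n,uv); return o+d*(z-o[2])/d[2]
def crop(p): return (p[0]/5+260,p[1]/5+190)
E
python3 - <<'E'
from h import *
B=np.array([onz("top",crop(p),.008) for p in[(160,72),(425,152),(333,437),(70,357)]])
print(B.round(4)); print([round(np.linalg.norm(B[i]-B[(i+1)%4]),4) for i in range(4)])
f=lambda v:v/np.linalg.norm(v)
ydir=f((B[0]-B[1]+B[3]-B[2])); xd=f(B[0]-B[3]+B[1]-B[2])
yaw=np.arctan2(xd[1],xd[0]); yaw2=np.arctan2(-ydir[0],ydir[1]);print("yaw",np.degrees([yaw,yaw2]))
th=(yaw+yaw2)/2; Rz=R.from_euler('z',th)
O=B.mean(0)-Rz.apply([.035,0,0]);O[2]=0;print("O",O)
G=np.array([onz("top",crop(p),.173) for p in[(100,240),(370,307),(352,368),(85,303)]])
print("guide in stand",Rz.inv().apply(G-O).round(4)); 
gy=G[0]-G[1]+G[3]-G[2];print("guide yaw",np.degrees(np.arctan2(-gy[0],gy[1])))
def bar(p):
    def F(z):
        q=Rz.inv().apply(onz("top",p,z)-O); return np.hypot(q[0]+.034,q[2]-.016)-.07
    z=brentq(F,.016,.0859); q=Rz.inv().apply(onz("top",p,z)-O);return q.round(4),np.arctan2(q[2]-.016,-(q[0]+.034))
for p in[(75,453),(268,511),(171,482)]: print("bar",bar(crop(p)))
# scene checks
for p in[(300,90),(535,75),(540,112),(300,128)]: print("scene guide",Rz.inv().apply(onz("scene",(p[0]/6+255,p[1]/6+180),.173)-O).round(4))
for p in[(297,503),(568,493)]: print("scene base",Rz.inv().apply(onz("scene",(p[0]/6+255,p[1]/6+180),.004)-O).round(4))
E
```

```text
[[ 0.6866  0.0521  0.008 ]
 [ 0.6511 -0.0708  0.008 ]
 [ 0.5191 -0.0297  0.008 ]
 [ 0.5541  0.0911  0.008 ]]
[np.float64(0.128), np.float64(0.1382), np.float64(0.1258), np.float64(0.1381)]
yaw [-16.83645663 -16.13264238]
O [0.56915433 0.02058118 0.        ]
guide in stand [[ 0.0071  0.0528  0.173 ]
 [ 0.0134 -0.0572  0.173 ]
 [-0.0118 -0.0575  0.173 ]
 [-0.0185  0.0509  0.173 ]]
guide yaw -13.061604887637555
bar (array([-0.0758,  0.0435,  0.0722]), np.float64(0.9313644863055617))
bar (array([-0.0749, -0.0434,  0.0728]), np.float64(0.9461593575425786))
bar (array([-0.0754,  0.0002,  0.0724]), np.float64(0.9376597511424744))
scene guide [-0.0101 -0.0558  0.173 ]
scene guide [-0.0152  0.0526  0.173 ]
scene guide [0.0068 0.0535 0.173 ]
scene guide [ 0.0122 -0.0564  0.173 ]
scene base [ 0.1062 -0.0624  0.004 ]
scene base [0.1054 0.0677 0.004 ]
```

Measured: the stand's yaw is about -16.5°, the guide's heel is at stand x≈10 mm, and the guide is yawed about 3° from the stand. The holder is at 0.94 rad. First I'll lift the arm and turn the tool to the stand's yaw (+41°).

Call:
{"op": "play_rows", "data": {"plan": [[[0,0,-0.55,0,0,0.9,0.65],[0,0,-0.55,0,0,0.9,0.65],[0,0,-0.55,0,0,0.9,0.65],[0,0,-0.55,0,0,0.9,0.65],[0,0,-0.55,0,0,0.9,0.65],[0,0,-0.55,0,0,0.9,0.65],[0,0,-0.55,0,0,0.9,0.65],[0,0,-0.55,0,0,0.9,0.65]]]}}

```text
time_s: 0.77
tool_pos: [0.269, -0.5912, 0.3262]
eef_rot: [0.989, -0.148, -0.0, -0.001]
ft_force: [0.8, 0.5, 0.2]
opening: 0.0606
gripper_force: 0.0
```

```bash
cat >> h.py <<'E'
TH=np.radians(-16.5); O=np.array([.5692,.0206,0]); RZ=R.from_euler('z',TH)
def go(t):  # stand-frame target -> tool-axis shift in units, + yaw error/tilt
    s=bot.read_state(); r=R.from_quat(s["eef_rot"]); want=RZ*R.from_euler('x',np.pi)
    p=RZ.inv().apply(s["tool_pos"]-O)
    print("t",round(s["time_s"],2),"TCP stand mm",(p*1e3).round(1),"F stand",RZ.inv().apply(s["ft_force"]).round(2),"open",round(s["opening"],3))
    d=r.inv().apply(O+RZ.apply(t)-s["tool_pos"]); print("need units",(d/.03).round(2),"turn",((r.inv()*want).as_rotvec()/.1).round(2))
E
python3 -c "
from h import *
go([-.055,-.002,.32])
for n,p in dict(mug=(515,285),hb=(508,225)).items(): print(n,onz('top',p,.05))"
```

```text
t 0.77 TCP stand mm [-114.1 -671.9  326.2] F stand [0.64 0.67 0.2 ] open 0.061
need units [  1.76 -22.35   0.23] turn [-0.01  0.01 -0.1 ]
mug [ 0.50652026 -0.44557311  0.05      ]
hb [ 0.64016436 -0.43281265  0.05      ]
```

Call:
{"op": "play_rows", "data": {"plan": [[[0.08,-1,0,0,0,-0.01,0.65],[0.08,-1,0,0,0,-0.01,0.65],[0.08,-1,0,0,0,-0.01,0.65],[0.08,-1,0,0,0,-0.01,0.65],[0.08,-1,0,0,0,-0.01,0.65],[0.08,-1,0,0,0,-0.01,0.65],[0.08,-1,0,0,0,-0.01,0.65],[0.08,-1,0,0,0,-0.01,0.65]]]}}

```text
time_s: 1.43
tool_pos: [0.3561, -0.3654, 0.3256]
eef_rot: [0.99, -0.142, -0.0, -0.0]
ft_force: [0.5, -0.7, -0.4]
opening: 0.0602
gripper_force: 0.0
```

Call:
{"op": "play_rows", "data": {"plan": [[[0.08,-1,0,0,0,0,0.65],[0.08,-1,0,0,0,0,0.65],[0.08,-1,0,0,0,0,0.65],[0.08,-1,0,0,0,0,0.65],[0.08,-1,0,0,0,0,0.65],[0.08,-1,0,0,0,0,0.65],[0.08,-1,0,0,0,0,0.65],[0.08,-1,0,0,0,0,0.65]]]}}

```text
time_s: 2.1
tool_pos: [0.4419, -0.1407, 0.3258]
eef_rot: [0.99, -0.142, -0.0, -0.0]
ft_force: [0.9, -0.3, -0.1]
opening: 0.0602
gripper_force: 0.0
```

```bash
python3 -c "
from h import *
go([-.055,-.002,.32])"
```

```text
t 2.1 TCP stand mm [ -76.3 -190.8  325.8] F stand [ 0.95 -0.05 -0.12] open 0.06
need units [ 0.73 -6.29  0.19] turn [-0.    0.01  0.03]
```

Call:
{"op": "play_rows", "data": {"plan": [[[0.09,-0.9,0,0,0,0,0.65],[0.09,-0.9,0,0,0,0,0.65],[0.09,-0.9,0,0,0,0,0.65],[0.09,-0.9,0,0,0,0,0.65],[0.09,-0.9,0,0,0,0,0.65],[0.09,-0.9,0,0,0,0,0.65],[0.09,-0.9,0,0,0,0,0.65],[0,0,0,0,0,0,0.65]]]}}

```text
time_s: 2.77
tool_pos: [0.5139, 0.0409, 0.3252]
eef_rot: [0.991, -0.137, -0.001, -0.002]
ft_force: [-0.1, 0.1, 0.5]
opening: 0.0606
gripper_force: 0.0
```

```bash
python3 -c "
from h import *
import cv2
go([-.055,-.002,.125])
cv2.imwrite('pics/top1.png',optics.get_image('top'))"
```

```text
t 2.77 TCP stand mm [-58.8   3.8 325.2] F stand [-0.1   0.02  0.55] open 0.061
need units [0.14 0.22 6.67] turn [-0.04  0.02  0.13]
```

Call:
{"op": "play_rows", "data": {"plan": [[[0.03,0.04,0.95,0,0,0.02,0.65],[0.03,0.04,0.95,0,0,0.02,0.65],[0.03,0.04,0.95,0,0,0.02,0.65],[0.03,0.04,0.95,0,0,0.02,0.65],[0,0.04,0.95,0,0,0.02,0.65],[0,0,0.95,0,0,0,0.65],[0,0,0.95,0,0,0,0.65],[0,0,0,0,0,0,0.65]]]}}

```text
time_s: 3.48
tool_pos: [0.5101, 0.0248, 0.1218]
eef_rot: [0.989, -0.148, -0.006, 0.002]
ft_force: [0.1, 0.2, -0.6]
opening: 0.0603
gripper_force: 0.0
```

```bash
python3 -c "
from h import *
import cv2
go([-.025,-.002,.127])
cv2.imwrite('pics/scene2.png',cv2.resize(optics.get_image('scene')[130:290,220:430],None,fx=3,fy=3))"
```

```text
t 3.48 TCP stand mm [-57.8 -12.7 121.8] F stand [ 0.06  0.26 -0.58] open 0.06
need units [ 1.09 -0.37 -0.19] turn [ 0.06  0.11 -0.09]
```

View pics/scene2.png

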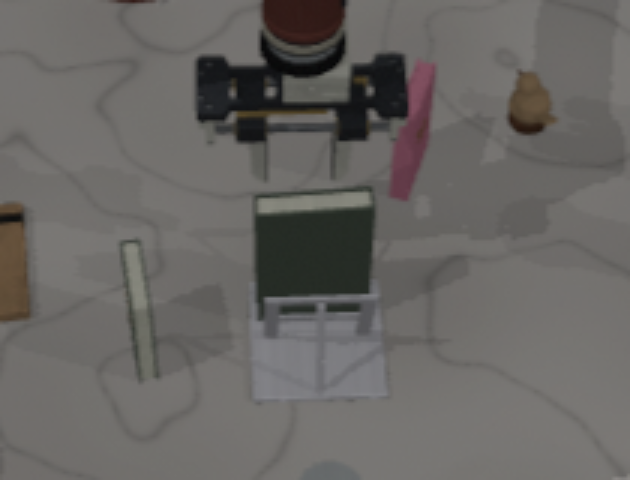

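The open fingers, at (265,170) and (340,170), are on the cover side of the guide. Now approach, then push slowly.

Call:
{"op": "play_rows", "data": {"plan": [[[0.2,-0.1,-0.06,0,0,-0.03,0.65],[0.2,-0.1,-0.06,0,0,-0.03,0.65],[0.2,-0.1,-0.06,0,0,0,0.65],[0.15,-0.05,0,0,0,0,0.65],[0.1,0,0,0,0,0,0.65],[0.1,0,0,0,0,0,0.65],[0,0,0,0,0,0,0.65]]]}}

```text
time_s: 4.12
tool_pos: [0.5459, 0.0287, 0.1322]
eef_rot: [0.99, -0.144, 0.0, -0.0]
ft_force: [-0.5, 0.3, -0.2]
opening: 0.0601
gripper_force: 0.2
```

```bash
python3 -c "
from h import *
go([-.005,-.002,.127])"
```

```text
t 4.12 TCP stand mm [-24.6   1.1 132.2] F stand [-0.57  0.1  -0.2 ] open 0.06
need units [0.65 0.1  0.17] turn [-0.   -0.01 -0.02]
```

Call:
{"op": "play_rows", "data": {"plan": [[[0.08,0,0.02,0,0,0,0.65],[0.08,0.02,0.02,0,0,0,0.65],[0.08,0.02,0.02,0,0,0,0.65],[0.08,0.02,0.02,0,0,0,0.65],[0.08,0,0.02,0,0,0,0.65],[0.08,0,0,0,0,0,0.65],[0.08,0,0,0,0,0,0.65],[0.08,0,0,0,0,0,0.65]]]}}

```text
time_s: 4.78
tool_pos: [0.5635, 0.0216, 0.1289]
eef_rot: [0.99, -0.144, 0.0, -0.0]
ft_force: [-1.3, -0.3, -0.1]
opening: 0.0606
gripper_force: 0.0
```

```bash
python3 -c "
from h import *
import cv2
go([.035,-.002,.127])
cv2.imwrite('pics/scene3.png',cv2.resize(optics.get_image('scene')[130:290,220:430],None,fx=3,fy=3))"
```

```text
t 4.78 TCP stand mm [ -5.7  -0.7 128.9] F stand [-1.11 -0.68 -0.11] open 0.061
need units [1.36 0.04 0.07] turn [-0.   -0.   -0.01]
```

View pics/scene3.png

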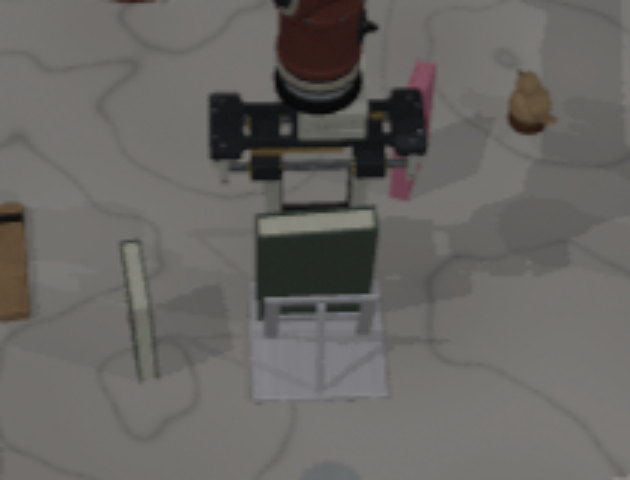

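The guide is tipping back (its top edge is now at y≈225, the lower edge still at about y=315), so I'll keep pushing.

Call:
{"op": "play_rows", "data": {"plan": [[[0.08,0,0.01,0,0,0,0.65],[0.1,0,0.01,0,0,0,0.65],[0.12,0,0.01,0,0,0,0.65],[0.14,0,0.01,0,0,0,0.65],[0.15,0,0,0,0,0,0.65],[0.15,0,0,0,0,0,0.65],[0.15,0,0,0,0,0,0.65],[0.15,0,0,0,0,0,0.65]]]}}

```text
time_s: 5.5
tool_pos: [0.5937, 0.0127, 0.1278]
eef_rot: [0.99, -0.144, 0.0, -0.0]
ft_force: [-0.0, -0.1, -0.6]
opening: 0.0604
gripper_force: 0.0
```

```bash
python3 -c "
from h import *
import cv2
go([.035,-.002,.127])
cv2.imwrite('pics/scene4.png',optics.get_image('scene'));cv2.imwrite('pics/top4.png',optics.get_image('top'))"
```

```text
t 5.5 TCP stand mm [ 25.7  -0.7 127.8] F stand [-0.02 -0.06 -0.58] open 0.06
need units [0.31 0.04 0.03] turn [-0.   -0.   -0.01]
```

Call:
{"op": "play_rows", "data": {"plan": [[[0.1,0,0,0,0,0,0.65],[0.08,0,0,0,0,0,0.65],[0.06,0,0,0,0,0,0.65],[0.06,0,0,0,0,0,0.65],[0,0,0,0,0,0,0.65]]]}}

```text
time_s: 6.02
tool_pos: [0.6021, 0.0101, 0.1278]
eef_rot: [0.99, -0.144, 0.0, 0.0]
ft_force: [-0.2, -0.4, 0.2]
opening: 0.0605
gripper_force: 0.0
```

```bash
python3 -c "
from h import *
import cv2
go([.035,-.002,.127])
a=cv2.resize(optics.get_image('scene')[170:270,270:390],None,fx=5,fy=5);cv2.imwrite('pics/scene5.png',a)"
```

```text
t 6.02 TCP stand mm [ 34.5  -0.7 127.8] F stand [-0.1  -0.45  0.15] open 0.061
need units [0.02 0.04 0.03] turn [-0.   -0.   -0.01]
```

View pics/scene5.png

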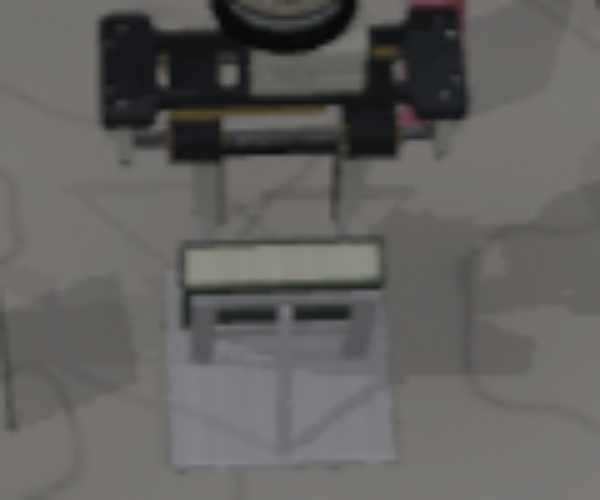

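The guide now leans on the rest, with its top face at (183–382, 240–290) nearly parallel to the rest's bar. I'll press gently to seat it square.

Call:
{"op": "play_rows", "data": {"plan": [[[0.08,0,0,0,0,0,0.65],[0.08,0,0,0,0,0,0.65],[0,0,0,0,0,0,0.65]]]}}

```text
time_s: 6.32
tool_pos: [0.6069, 0.0087, 0.1278]
eef_rot: [0.99, -0.144, 0.0, -0.0]
ft_force: [-0.3, -0.2, -0.4]
opening: 0.0604
gripper_force: 0.0
```

Call:
{"op": "play_rows", "data": {"plan": [[[0.06,0,0,0,0,0,0.65],[0.06,0,0,0,0,0,0.65],[0,0,0,0,0,0,0.65]]]}}

```text
time_s: 6.57
tool_pos: [0.6102, 0.0077, 0.1278]
eef_rot: [0.99, -0.144, 0.0, -0.0]
ft_force: [0.0, 0.5, -0.2]
opening: 0.0604
gripper_force: 0.0
```

Call:
{"op": "play_rows", "data": {"plan": [[[0.06,0,0,0,0,0,0.65],[0.06,0,0,0,0,0,0.65],[0,0,0,0,0,0,0.65]]]}}

```text
time_s: 6.82
tool_pos: [0.6136, 0.0067, 0.1278]
eef_rot: [0.99, -0.144, 0.0, -0.0]
ft_force: [-0.1, 0.7, -0.3]
opening: 0.0605
gripper_force: 0.0
```

```bash
python3 -c "
from h import *
import cv2
go([.035,-.002,.127])
a=cv2.resize(optics.get_image('scene')[170:270,270:390],None,fx=6,fy=6);cv2.imwrite('pics/scene6.png',a)
a=cv2.resize(optics.get_image('top')[190:310,260:380],None,fx=5,fy=5);cv2.imwrite('pics/top6.png',a)"
```

```text
t 6.82 TCP stand mm [ 46.6  -0.7 127.8] F stand [-0.33  0.6  -0.26] open 0.061
need units [-0.39  0.04  0.03] turn [-0.   -0.   -0.01]
```

Call:
{"op": "play_rows", "data": {"plan": [[[0.06,0,0,0,0,0,0.65],[0.06,0,0,0,0,0,0.65],[0,0,0,0,0,0,0.65]]]}}

```text
time_s: 7.17
tool_pos: [0.6146, 0.0065, 0.1274]
eef_rot: [0.99, -0.144, -0.003, -0.0]
ft_force: [-4.8, 1.2, 2.4]
opening: 0.0605
gripper_force: 2.9
```

Call:
{"op": "play_rows", "data": {"plan": [[[0.06,0,0,0,0,0,0.65],[0,0,0,0,0,0,0.65]]]}}

```text
time_s: 7.33
tool_pos: [0.6147, 0.0065, 0.1273]
eef_rot: [0.99, -0.144, -0.004, -0.0]
ft_force: [-8.6, 1.3, 5.1]
opening: 0.0607
gripper_force: 4.6
```

The guide is seated at about 10 N. Now back off and close the fingers.

Call:
{"op": "play_rows", "data": {"plan": [[[-0.2,0,0,0,0,0,0.65],[-0.6,0,0,0,0,0,0.65],[-0.9,0,0,0,0,0,0.4],[-0.9,0,0,0,0,0,0.3],[-0.9,0,0,0,0,0,0.2],[-0.9,0,0,0,0,0,0.2],[-0.8,0,0,0,0,0,0.2],[0,0,0,0,0,0,0.2]]]}}

```text
time_s: 8.0
tool_pos: [0.4648, 0.0511, 0.1279]
eef_rot: [0.99, -0.142, -0.001, 0.0]
ft_force: [0.7, -0.7, 0.5]
opening: 0.025
gripper_force: 0.0
```

```bash
python3 -c "
from h import *
import cv2
go([-.115,0,.06])
a=cv2.resize(optics.get_image('scene')[170:270,270:390],None,fx=5,fy=5)
b=optics.get_image('top');cv2.imwrite('pics/top7.png',b);b=cv2.resize(b[190:310,260:380],None,fx=5,fy=5)[:, :]
c=np.zeros((600,800,3),np.uint8);c[:400,:400]=cv2.resize(a,(480,400))[:,40:440];c[:480,400:]=b[60:540,100:500]
cv2.imwrite('pics/both7.png',c)"
```

```text
t 8.0 TCP stand mm [-108.8   -0.4  127.9] F stand [ 0.86 -0.46  0.47] open 0.025
need units [-0.2  -0.01  2.27] turn [0.   0.02 0.02]
```

View pics/both7.png

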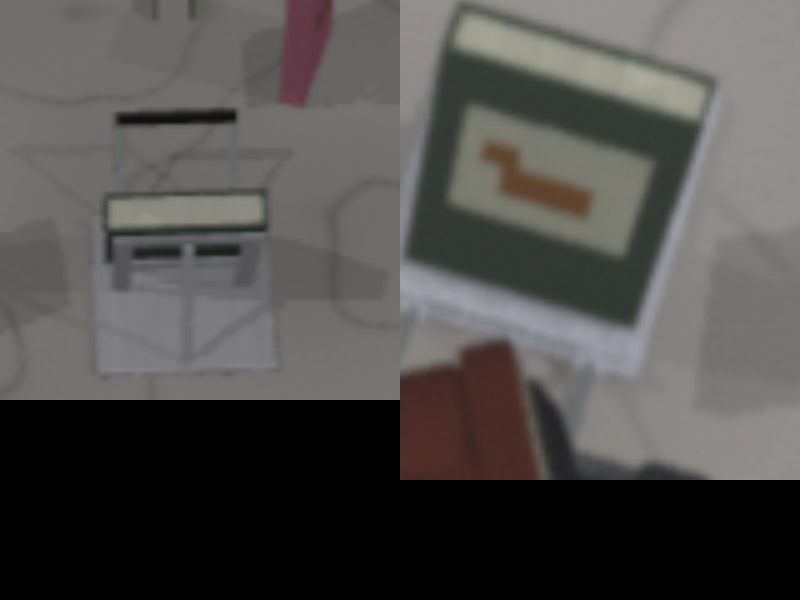

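The guide leans squarely: its cover edges sit at about 15.8° in the image against about 16.5° for the stand. The holder's bar is still forward at left-panel (177,117). Now lower the fingertips in front of the bar.

Call:
{"op": "play_rows", "data": {"plan": [[[-0.05,0,0.4,0,0,0,0.2],[-0.05,0,0.5,0,0,0,0.2],[0,0,0.5,0,0,0,0.2],[0,0,0.4,0,0,0,0.2],[0,0,0.3,0,0,0,0.2],[0,0,0.1,0,0,0,0.2],[0,0,0,0,0,0,0.2]]]}}

```text
time_s: 8.68
tool_pos: [0.4668, 0.0503, 0.0612]
eef_rot: [0.99, -0.144, 0.0, 0.0]
ft_force: [0.1, -0.2, -0.5]
opening: 0.0185
gripper_force: 0.0
```

Call:
{"op": "play_rows", "data": {"plan": [[[0.2,0,0,0,0,0,0.2],[0.2,0,0,0,0,0,0.2],[0.2,0,0,0,0,0,0.2],[0.1,0,0,0,0,0,0.2],[0,0,0,0,0,0,0.2]]]}}

```text
time_s: 9.1
tool_pos: [0.4878, 0.0442, 0.0622]
eef_rot: [0.989, -0.145, 0.001, -0.0]
ft_force: [0.6, -0.3, 0.5]
opening: 0.0187
gripper_force: 0.0
```

```bash
python3 -c "
from h import *
go([-.034-.013,0,.072])"
```

```text
t 9.1 TCP stand mm [-84.8  -0.5  62.2] F stand [ 0.6  -0.09  0.55] open 0.019
need units [ 1.26 -0.02 -0.32] turn [-0.01 -0.02 -0.02]
```

Call:
{"op": "play_rows", "data": {"plan": [[[0.12,0,-0.08,0,0,0,0.2],[0.15,0,-0.08,0,0,0,0.2],[0.15,0,-0.08,0,0,0,0.2],[0.15,0,-0.06,0,0,0,0.2],[0.15,0,-0.05,0,0,0,0.2],[0.15,0,-0.04,0,0,0,0.2],[0.15,0,-0.02,0,0,0,0.2],[0.15,0,0,0,0,0,0.2]]]}}

```text
time_s: 9.77
tool_pos: [0.5204, 0.0345, 0.0742]
eef_rot: [0.99, -0.144, 0.0, -0.0]
ft_force: [-0.5, 0.1, 0.6]
opening: 0.0188
gripper_force: 0.0
```

```bash
python3 -c "
from h import *
go([-.003,0,.062])"
```

```text
t 9.77 TCP stand mm [-50.8  -0.5  74.2] F stand [-0.51  0.    0.59] open 0.019
need units [ 1.59 -0.02  0.41] turn [-0.   -0.   -0.01]
```

Call:
{"op": "play_rows", "data": {"plan": [[[0.15,0,0,0,0,0,0.2],[0.15,0,0,0,0,0,0.2],[0.15,0,0.01,0,0,0,0.2],[0.15,0,0.02,0,0,0,0.2],[0.12,0,0.03,0,0,0,0.2],[0.12,0,0.04,0,0,0,0.2],[0.1,0,0.05,0,0,0,0.2],[0,0,0,0,0,0,0.2]]]}}

```text
time_s: 10.43
tool_pos: [0.5473, 0.0263, 0.0692]
eef_rot: [0.99, -0.144, -0.0, 0.0]
ft_force: [-0.4, -0.3, 0.0]
opening: 0.0188
gripper_force: 0.0
```

```bash
python3 -c "
from h import *
import cv2
go([-.003,0,.062])
a=cv2.resize(optics.get_image('scene')[150:260,270:390],None,fx=5,fy=5)
cv2.imwrite('pics/s8.png',a)"
```

```text
t 10.43 TCP stand mm [-22.6  -0.7  69.2] F stand [-0.26 -0.37  0.01] open 0.019
need units [ 0.65 -0.03  0.24] turn [ 0.    0.   -0.02]
```

View pics/s8.png

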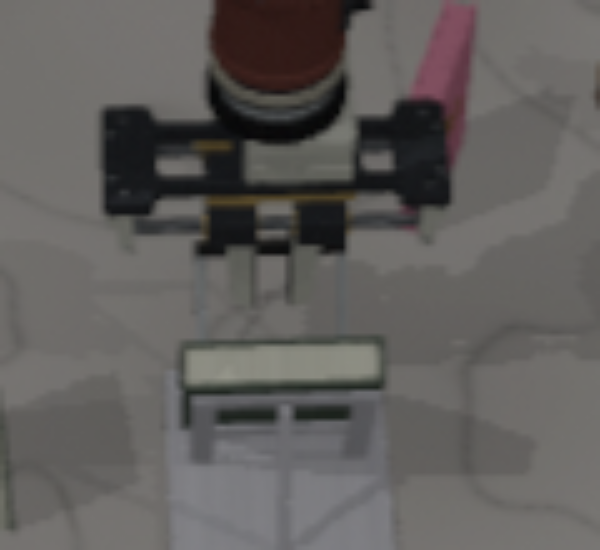

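The bar is still at scene y≈199, the same pixel as before, so it hasn't moved. The fingertips are at crop (245,300). I'll triangulate the bar from the two earlier views to see where it really is.

```bash
python3 -c "
from h import *
import cv2
def proj(n,P):
    c=optics.camera_info(n);q=R.from_quat(c['attitude']).inv().apply(P-np.array(c['xyz']));u=c['camera_matrix']@q;return (u[:2]/u[2]).round(1)
w=lambda p:O+RZ.apply(p)
for a in(.4,.6,.8,.94,1.1,1.9): print(a,proj('scene',w([-.034-.07*np.cos(a),0,.016+.07*np.sin(a)])),proj('top',w([-.034-.07*np.cos(a),0,.016+.07*np.sin(a)])))
print('tcp',proj('scene',bot.read_state()['tool_pos']),'seen about (322,209)')
# scene pixel of the bar centre in both7 left panel
print((40+176)/4+270,117/4+170)
for n in('scene4','scene2','scene0'):
  im=cv2.imread(f'pics/{n}.png');print(n,im.shape)
"
```

```text
0.4 [323.1 199.1] [291.5 296.6]
0.6 [323.3 198.3] [292.2 293.7]
0.8 [323.5 198.4] [293.3 289.7]
0.94 [323.6 199. ] [294.3 286.3]
1.1 [323.8 200.2] [295.6 282.1]
1.9 [324.7 214.1] [303.1 257.8]
tcp [324.2 213.6] seen about (322,209)
324.0 199.25
scene4 (480, 640, 3)
scene2 (480, 630, 3)
scene0 (480, 640, 3)
```

Call:
{"op": "play_rows", "data": {"plan": [[[0,0,-0.4,0,0,0,0.2],[0,0,-0.8,0,0,0,0.2],[-0.2,0,-1,0,0,0,0.2],[-0.3,0.2,-1,0,0,0,0.2],[-0.3,0.6,-1,0,0,0,0.2],[-0.2,1,-0.5,0,0,0,0.2],[0,1,0,0,0,0,0.2],[0,1,0,0,0,0,0.2]]]}}

```text
time_s: 11.15
tool_pos: [0.4854, -0.0747, 0.2122]
eef_rot: [0.99, -0.143, 0.002, -0.0]
ft_force: [0.0, -0.4, -0.2]
opening: 0.0187
gripper_force: 0.0
```

Call:
{"op": "play_rows", "data": {"plan": [[[0,1,0,0,0,0,0.2],[0,1,0,0,0,0,0.2],[0,1,0,0,0,0,0.2],[0,1,0,0,0,0,0.2],[0,0.6,0,0,0,0,0.2],[0,0,0,0,0,0,0.2]]]}}

```text
time_s: 11.65
tool_pos: [0.4438, -0.2114, 0.2105]
eef_rot: [0.989, -0.148, -0.0, 0.001]
ft_force: [0.5, -0.3, 0.1]
opening: 0.0186
gripper_force: 0.0
```

```bash
cat >> h.py <<'E'
import cv2
def blobs(n,roi=(270,250,70,60),th=45):
    im=optics.get_image(n); cv2.imwrite(f"pics/{n}_{bot.read_state()['time_s']:.2f}.png",im); x,y,w,h=roi
    m=(im[y:y+h,x:x+w].max(2)<th).astype(np.uint8)
    k,l,st,ce=cv2.connectedComponentsWithStats(m)
    for i in range(1,k):
        if st[i,4]>12:
            c=max(cv2.findContours((l==i).astype(np.uint8),0,2)[0],key=len); print(n,"blob",st[i,4],(ce[i]+[x,y]).round(1),[np.round(v,1) for v in cv2.minAreaRect(c)[1:]])
def angle(u):
    from scipy.optimize import minimize_scalar
    def f(a):
        P=O+RZ.apply([-.034-.07*np.cos(a),0,.016+.07*np.sin(a)]);c=optics.camera_info("top")
        q=c["camera_matrix"]@R.from_quat(c["attitude"]).inv().apply(P-np.array(c["xyz"]));return np.sum((q[:2]/q[2]-u)**2)
    r=minimize_scalar(f,bounds=(0,2.7),method="bounded");return r.x,r.fun**.5
E
python3 - <<'E'
from h import *
go([-.055,0,.3])
blobs("top")
im=cv2.imread("pics/top0.png");m=(im[250:310,270:340].max(2));print(m.min(),np.sort(m.ravel())[[50,100,150,200,400]])
E
```

```text
t 11.65 TCP stand mm [ -54.3 -258.   210.5] F stand [ 0.55 -0.13  0.1 ] open 0.019
need units [-0.11 -8.59 -3.01] turn [ 0.03  0.01 -0.1 ]
top blob 16 [290.3 284.9] [array([14.5,  0.9]), np.float64(18.4)]
top blob 17 [305.1 289.4] [array([12.6,  1.2]), np.float64(16.7)]
38 [43 51 60 70 82]
```

```bash
python3 - <<'E'
from h import *
import glob
for f in("pics/top0.png",sorted(glob.glob("pics/top_11*"))[0]):
    im=cv2.imread(f)[265:300,268:325].max(2);m=(im<75).astype(np.uint8);k,l,st,ce=cv2.connectedComponentsWithStats(m)
    for i in range(1,k):
        if st[i,4]>20:
            c=ce[i]+[268,265];print(f,st[i],c.round(1),angle(c))
im=cv2.imread(sorted(glob.glob("pics/top_11*"))[0])[190:310,250:390];cv2.imwrite("pics/v10.png",cv2.resize(im,None,fx=5,fy=5))
E
```

```text
pics/top0.png [  7  14  39  15 156] [294.2 286.1] (np.float64(0.9487540879848972), np.float64(0.1678348010041198))
pics/top_11.70.png [  7  14  39  15 147] [294. 286.] (np.float64(0.9491706029810113), np.float64(0.35672878066423697))
```

```bash
python3 - <<'E'
from h import *
def tri(a,b):
    o1,d1=ray("top",a);o2,d2=ray("scene",b);A=np.stack([d1,-d2],1);t=np.linalg.lstsq(A,o2-o1,rcond=None)[0]
    p,q=o1+d1*t[0],o2+d2*t[1];m=(p+q)/2;print(a,b,"stand",(RZ.inv().apply(m-O)*1e3).round(1),"gap mm",round(1e3*np.linalg.norm(p-q),1))
# bar in scene (fresh): dark mask
im=optics.get_image("scene");cv2.imwrite("pics/sc12.png",im)
x,y,w,h=295,185,60,30
m=(im[y:y+h,x:x+w].max(2)<60).astype(np.uint8);k,l,st,ce=cv2.connectedComponentsWithStats(m)
for i in range(1,k):
    if st[i,4]>15: print("scene",st[i],(ce[i]+[x,y]).round(1)); tri((294.1,286.05),ce[i]+[x,y])
# other landmarks: guide initial top corners, top vs scene
C=lambda p:(p[0]/5+260,p[1]/5+190); S=lambda p:(p[0]/6+255,p[1]/6+180)
tri(C((100,240)),S((540,112)));tri(C((370,307)),S((300,128)));tri(C((352,368)),S((300,90)));tri(C((85,303)),S((535,75)))
tri(C((160,72)),S((568,493)));tri(C((425,152)),S((297,503)))
go([0,0,0])
tp=bot.read_state()["tool_pos"]
for n in("top","scene"):
    c=optics.camera_info(n);q=c["camera_matrix"]@R.from_quat(c["attitude"]).inv().apply(tp-np.array(c["xyz"]));print(n,(q[:2]/q[2]).round(1))
import glob
t=cv2.imread(sorted(glob.glob("pics/top_11*"))[0]);a=t[240:380,300:440];b=im[110:250,210:350]
cv2.imwrite("pics/v10.png",cv2.convertScaleAbs(np.hstack([cv2.resize(a,(400,400)),cv2.resize(b,(400,400))]),alpha=1.4))
E
```

```text
scene [14 12 30  4 96] [324.2 198.9]
(294.1, 286.05) [324.25  198.875] stand [-74.8   1.2  73.5] gap mm 1.2
(280.0, 238.0) (345.0, 198.66666666666666) stand [  7.   53.  173.4] gap mm 0.7
(334.0, 251.4) (305.0, 201.33333333333334) stand [ 13.3 -56.9 174.4] gap mm 0.8
(330.4, 263.6) (305.0, 195.0) stand [-11.6 -56.7 171.2] gap mm 1.8
(277.0, 250.6) (344.1666666666667, 192.5) stand [-18.3  52.1 169.2] gap mm 1.8
(292.0, 204.4) (349.6666666666667, 262.1666666666667) stand [104.5  65.9   2.6] gap mm 3.8
(345.0, 220.4) (304.5, 263.8333333333333) stand [105.3 -63.5   2.7] gap mm 2.1
t 11.75 TCP stand mm [ -53.8 -252.3  210.5] F stand [ 0.23  1.44 -0.85] open 0.018
need units [ 1.78 -8.41  7.02] turn [-0.01  0.   -0.02]
top [423.1 314.2]
scene [232.6 175.9]
```

View pics/v10.png

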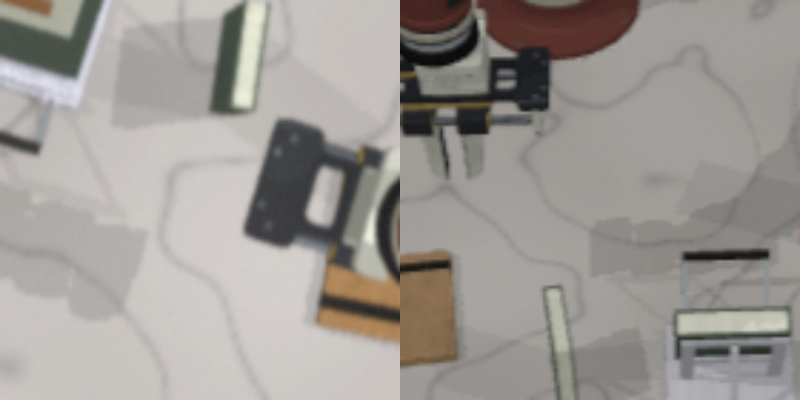

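The bar is at stand (-75, 1, 73.5) and hasn't been touched. The visible fingertips sit about 3 px higher in the scene view than the reported TCP projects, so they skimmed just over the bar. I'll retry with the tips well lower.

Call:
{"op": "play_rows", "data": {"plan": [[[-0.25,-0.6,0,0,0,0,0.2],[-0.25,-1,0,0,0,0,0.2],[-0.25,-1,0,0,0,0,0.2],[-0.25,-1,0,0,0,0,0.2],[-0.25,-1,0,0,0,0,0.2],[-0.25,-1,0,0,0,0,0.2],[-0.25,-1,0,0,0,0,0.2],[-0.25,-1,0,0,0,0,0.2]]]}}

```text
time_s: 12.42
tool_pos: [0.453, 0.0334, 0.2108]
eef_rot: [0.99, -0.142, -0.0, -0.001]
ft_force: [0.9, -0.6, -0.4]
opening: 0.0186
gripper_force: 0.0
```

Call:
{"op": "play_rows", "data": {"plan": [[[0,-0.5,0.2,0,0,0,0.2],[0,-0.2,0.5,0,0,0,0.2],[0,0,0.8,0,0,0,0.2],[0,0,0.8,0,0,0,0.2],[0,0,0.8,0,0,0,0.2],[0,0,0.5,0,0,0,0.2],[0,0,0.3,0,0,0,0.2],[0,0,0,0,0,0,0.2]]]}}

```text
time_s: 13.08
tool_pos: [0.4581, 0.0511, 0.0921]
eef_rot: [0.99, -0.142, -0.002, -0.0]
ft_force: [-0.5, 0.1, 0.9]
opening: 0.0187
gripper_force: 0.0
```

```bash
python3 - <<'E'
from h import *
go([-.11,0,.045])
E
```

```text
t 13.08 TCP stand mm [-115.2   -2.3   92.1] F stand [-0.5  -0.05  0.87] open 0.019
need units [ 0.18 -0.08  1.57] turn [0.01 0.04 0.02]
```

Call:
{"op": "play_rows", "data": {"plan": [[[0,-0.03,0.4,0,0,0,0.2],[0,-0.03,0.5,0,0,0,0.2],[0,0,0.4,0,0,0,0.2],[0,0,0.2,0,0,0,0.2],[0.2,0,0.05,0,0,0,0.2],[0.2,0,0,0,0,0,0.2],[0.2,0,0,0,0,0,0.2],[0.2,0,0,0,0,0,0.2]]]}}

```text
time_s: 13.75
tool_pos: [0.4843, 0.0442, 0.048]
eef_rot: [0.99, -0.144, 0.0, -0.0]
ft_force: [-4.4, 1.3, 3.4]
opening: 0.0185
gripper_force: 2.3
```

Call:
{"op": "play_rows", "data": {"plan": [[[0.12,0,0,0,0,0,0.2],[0.12,0,0,0,0,0,0.2],[0.12,0,-0.03,0,0,0,0.2],[0.12,0,-0.06,0,0,0,0.2],[0.12,0,-0.06,0,0,0,0.2],[0.12,0,-0.06,0,0,0,0.2]]]}}

```text
time_s: 14.25
tool_pos: [0.5049, 0.0378, 0.0536]
eef_rot: [0.99, -0.144, 0.001, -0.0]
ft_force: [-0.8, 0.6, 0.1]
opening: 0.0186
gripper_force: 0.4
```

```bash
cat >> h.py <<'E'
def sbar():
    im=optics.get_image("scene");cv2.imwrite(f"pics/sc_{bot.read_state()['time_s']:.2f}.png",im)
    x,y,w,h=300,190,50,30; g=im[y:y+h,x:x+w].max(2)
    for i in range(h): 
        c=np.flatnonzero(g[i]<60)
        if len(c)>5: print(y+i,"dark",len(c),c.min()+x,c.max()+x)
E
python3 - <<'E'
from h import *
go([-.06,0,.06]); sbar()
E
```

```text
t 14.25 TCP stand mm [-66.6  -1.8  53.6] F stand [-0.99  0.36  0.11] open 0.019
need units [ 0.22 -0.06 -0.21] turn [-0.   -0.01 -0.01]
190 dark 10 311 327
201 dark 15 319 339
202 dark 30 310 339
203 dark 30 310 339
204 dark 27 310 336
```

Now the bar is moving with the tips: it is at scene row ≈203, about 1.3 rad. Continue along the arc.

Call:
{"op": "play_rows", "data": {"plan": [[[0.15,0,-0.05,0,0,0,0.2],[0.15,0,-0.05,0,0,0,0.2],[0.15,0,-0.03,0,0,0,0.2],[0.15,0,-0.02,0,0,0,0.2],[0.15,0,0,0,0,0,0.2],[0.15,0,0,0,0,0,0.2],[0.15,0,0.02,0,0,0,0.2],[0.12,0,0.03,0,0,0,0.2]]]}}

```text
time_s: 14.97
tool_pos: [0.5385, 0.0279, 0.0565]
eef_rot: [0.99, -0.144, 0.0, -0.0]
ft_force: [-1.7, 0.9, 0.4]
opening: 0.0186
gripper_force: 0.4
```

```bash
python3 - <<'E'
from h import *
go([-.01,0,.058]); sbar()
E
```

```text
t 14.97 TCP stand mm [-31.5  -1.7  56.5] F stand [-1.92  0.4   0.42] open 0.019
need units [ 0.72 -0.06 -0.05] turn [-0.   -0.01 -0.01]
190 dark 9 300 349
191 dark 11 319 337
192 dark 20 311 337
193 dark 21 311 338
194 dark 27 302 341
195 dark 39 300 344
196 dark 28 300 338
197 dark 20 311 337
198 dark 20 311 337
199 dark 9 311 319
211 dark 30 311 340
212 dark 31 310 340
213 dark 30 310 339
214 dark 9 310 318
```

Call:
{"op": "play_rows", "data": {"plan": [[[0.12,0,0.02,0,0,0,0.2],[0.12,0,0.02,0,0,0,0.2],[0.1,0,0.02,0,0,0,0.2],[0.1,0,0.02,0,0,0,0.2],[0.1,0,0,0,0,0,0.2],[0.06,0,0,0,0,0,0.2],[0,0,0,0,0,0,0.2]]]}}

```text
time_s: 15.6
tool_pos: [0.5554, 0.0227, 0.0539]
eef_rot: [0.99, -0.144, 0.0, 0.0]
ft_force: [-0.1, 0.1, -0.6]
opening: 0.0184
gripper_force: 0.2
```

Call:
{"op": "play_rows", "data": {"plan": [[[0.06,0,0,0,0,0,0.2],[0.04,0,0,0,0,0,0.2],[0,0,0,0,0,0,0.2]]]}}

```text
time_s: 15.85
tool_pos: [0.5583, 0.022, 0.0542]
eef_rot: [0.99, -0.144, 0.001, -0.0]
ft_force: [-0.4, -0.1, -0.9]
opening: 0.0188
gripper_force: 0.2
```

```bash
python3 - <<'E'
from h import *
go([-.005,0,.056]); sbar()
E
```

```text
t 15.85 TCP stand mm [-10.9  -1.8  54.2] F stand [-0.39 -0.19 -0.88] open 0.019
need units [ 0.2  -0.06 -0.06] turn [-0.   -0.01 -0.01]
190 dark 11 300 349
191 dark 18 300 349
192 dark 28 300 349
193 dark 44 300 349
194 dark 50 300 349
195 dark 42 300 349
197 dark 11 300 338
198 dark 20 311 338
199 dark 20 311 338
200 dark 26 311 348
201 dark 36 300 349
202 dark 32 300 338
203 dark 21 311 338
204 dark 21 311 338
205 dark 16 312 334
```

Call:
{"op": "play_rows", "data": {"plan": [[[0.07,0,0,0,0,0,0.2],[0.06,0,0.02,0,0,0,0.2],[0,0,0,0,0,0,0.2]]]}}

```text
time_s: 16.15
tool_pos: [0.5621, 0.0209, 0.0534]
eef_rot: [0.99, -0.144, 0.0, -0.0]
ft_force: [-0.4, 0.3, 0.7]
opening: 0.0186
gripper_force: 0.1
```

Call:
{"op": "play_rows", "data": {"plan": [[[0.05,0,0.02,0,0,0,0.2],[0.05,0,0.02,0,0,0,0.2],[0,0,0,0,0,0,0.2]]]}}

```text
time_s: 16.4
tool_pos: [0.5647, 0.0201, 0.0521]
eef_rot: [0.99, -0.144, 0.0, -0.0]
ft_force: [-0.1, -0.4, -0.6]
opening: 0.0185
gripper_force: 0.1
```

Call:
{"op": "play_rows", "data": {"plan": [[[0.05,0,0,0,0,0,0.2],[0.05,0,0,0,0,0,0.2],[0,0,0,0,0,0,0.2]]]}}

```text
time_s: 16.65
tool_pos: [0.566, 0.0196, 0.052]
eef_rot: [0.99, -0.144, -0.001, 0.0]
ft_force: [-3.0, 0.7, 2.6]
opening: 0.0184
gripper_force: 1.5
```

Call:
{"op": "play_rows", "data": {"plan": [[[0.05,0,0,0,0,0,0.2],[0.05,0,0,0,0,0,0.2],[0,0,0,0,0,0,0.2]]]}}

```text
time_s: 16.9
tool_pos: [0.5662, 0.0196, 0.0518]
eef_rot: [0.99, -0.144, -0.004, 0.0]
ft_force: [-6.2, 2.7, 4.9]
opening: 0.0185
gripper_force: 3.7
```

```bash
python3 - <<'E'
from h import *
go([-.005,0,.056])
E
```

```text
t 16.9 TCP stand mm [-2.6 -1.9 51.8] F stand [-6.68  0.82  4.93] open 0.019
need units [-0.08 -0.06 -0.14] turn [ 0.01  0.08 -0.  ]
```

Force has built up at about 2.25 rad, but this could be the tips touching the cover rather than the bar. I'll back off and measure the bar in the top view.

Call:
{"op": "play_rows", "data": {"plan": [[[-0.3,0,0,0,0,0,0.2],[-0.8,0,-0.2,0,0,0,0.2],[-0.8,0,-0.3,0,0,0,0.2],[-0.8,0,-0.3,0,0,0,0.2],[-0.8,0,-0.3,0,0,0,0.2],[-0.5,0,0,0,0,0,0.2],[0,0,0,0,0,0,0.2]]]}}

```text
time_s: 17.48
tool_pos: [0.4529, 0.0535, 0.0859]
eef_rot: [0.99, -0.143, 0.0, -0.0]
ft_force: [0.8, 0.4, -0.3]
opening: 0.0182
gripper_force: 0.0
```

```bash
python3 - <<'E'
from h import *
go([-.02,0,.06])
c=optics.camera_info("top")
def proj(p):
    q=c["camera_matrix"]@R.from_quat(c["attitude"]).inv().apply(O+RZ.apply(p)-np.array(c["xyz"]));return q[:2]/q[2]
im=np.mean([optics.get_image("top").astype(float) for _ in range(4)],0);np.save("pics/t17.npy",im)
cv2.imwrite("pics/t17.png",im)
for a in(2.1,2.2,2.25,2.3,2.4): print(a,proj([-.034-.07*np.cos(a),0,.016+.07*np.sin(a)]).round(1),end=" ")
print()
xs=np.arange(-34,60,2.5)
for x in xs:   # sample at plane z=.07
    print(x,[im[int(round(v)),int(round(u))].astype(int).tolist() for u,v in (proj([x/1e3,y/1e3,.07]) for y in(-49,-42,-35,0,35,42,49))])
E
```

```text
t 17.48 TCP stand mm [-120.9   -1.5   85.9] F stand [ 0.63  0.55 -0.3 ] open 0.018
need units [ 3.36 -0.04  0.86] turn [-0.   -0.    0.01]
2.1 [304.9 252.4] 2.2 [305.7 249.9] 2.25 [306.1 248.8] 2.3 [306.4 247.7] 2.4 [307.1 245.8] 
-34.0 [[155, 145, 146], [135, 129, 127], [144, 136, 136], [138, 130, 130], [139, 131, 131], [114, 110, 107], [142, 134, 133]]
-31.5 [[153, 144, 143], [123, 117, 115], [133, 127, 126], [136, 128, 128], [136, 129, 128], [114, 110, 107], [142, 134, 134]]
-29.0 [[150, 142, 141], [117, 112, 109], [136, 128, 127], [149, 140, 140], [141, 133, 133], [119, 114, 112], [149, 140, 140]]
-26.5 [[154, 145, 146], [133, 126, 124], [143, 135, 135], [166, 156, 157], [162, 152, 152], [111, 107, 104], [153, 145, 145]]
-24.0 [[155, 146, 146], [119, 115, 112], [142, 135, 134], [166, 157, 157], [163, 153, 152], [110, 108, 104], [157, 148, 148]]
-21.5 [[158, 149, 149], [113, 110, 106], [149, 141, 140], [161, 152, 152], [155, 146, 146], [113, 109, 106], [159, 150, 149]]
-19.0 [[146, 138, 138], [114, 111, 108], [138, 131, 130], [148, 139, 140], [139, 132, 131], [111, 108, 104], [147
[... 2838 characters left out ...]
113], [51, 58, 52]]
48.5 [[51, 58, 52], [60, 67, 62], [112, 123, 121], [111, 123, 122], [112, 123, 122], [103, 113, 112], [51, 58, 52]]
51.0 [[51, 58, 51], [66, 74, 69], [111, 122, 121], [111, 122, 121], [111, 123, 121], [98, 108, 107], [51, 59, 53]]
53.5 [[52, 58, 51], [73, 82, 78], [111, 122, 121], [110, 121, 120], [109, 120, 119], [104, 116, 113], [53, 59, 53]]
56.0 [[51, 58, 52], [61, 68, 62], [100, 111, 110], [105, 115, 113], [97, 107, 105], [89, 99, 96], [52, 58, 51]]
58.5 [[52, 59, 52], [55, 63, 57], [60, 67, 62], [73, 81, 77], [74, 83, 79], [67, 75, 70], [52, 59, 53]][ WARN:0@6.902] global loadsave.cpp:1063 imwrite_ Unsupported depth image for selected encoder is fallbacked to CV_8U.
```

```bash
python3 - <<'E'
from h import *
im=np.load("pics/t17.npy")
c=optics.camera_info("top")
def proj(p):
    q=c["camera_matrix"]@R.from_quat(c["attitude"]).inv().apply(O+RZ.apply(p)-np.array(c["xyz"]));return q[:2]/q[2]
g=im.max(2).astype(np.float32)
def edge(y,z,x0,x1,rising):   # sub-pixel edge along stand x in plane z
    xs=np.arange(x0,x1,.25);uv=np.array([proj([x/1e3,y/1e3,z]) for x in xs],np.float32)
    p=cv2.GaussianBlur(cv2.remap(g,uv[:,:1],uv[:,1:],cv2.INTER_LINEAR),(1,9),0).ravel();d=np.gradient(p);return xs[np.argmax(d if rising else -d)]
for y in(-50,-30,-15,15,30,48):
    print(y,"ledge edge@20mm",edge(y,.020,-30,5,False),"bar lo/hi@72",edge(y,.072,-5,8,False),edge(y,.072,6,20,True),"top front@166",edge(y,.166,40,75,True),"top back@154",edge(y,.154,70,110,True))
for L in(22,24,26,28): 
    t=np.radians(L);f=lambda h:(1e3*0.010-26*np.cos(t)+h*np.sin(t),8+26*np.sin(t)+h*np.cos(t));print(L,np.round(f(0),1),np.round(f(165),1))
E
```

```text
-50 ledge edge@20mm -12.25 bar lo/hi@72 6.5 10.0 top front@166 66.0 top back@154 87.25
-30 ledge edge@20mm -13.25 bar lo/hi@72 3.75 13.25 top front@166 66.25 top back@154 87.5
-15 ledge edge@20mm -13.75 bar lo/hi@72 3.75 13.0 top front@166 65.75 top back@154 87.0
15 ledge edge@20mm -13.5 bar lo/hi@72 3.5 12.75 top front@166 65.0 top back@154 88.0
30 ledge edge@20mm -13.25 bar lo/hi@72 3.25 12.5 top front@166 65.75 top back@154 87.5
48 ledge edge@20mm -14.5 bar lo/hi@72 5.25 14.5 top front@166 65.5 top back@154 86.75
22 [-14.1  17.7] [ 47.7 170.7]
24 [-13.8  18.6] [ 53.4 169.3]
26 [-13.4  19.4] [ 59.  167.7]
28 [-13.   20.2] [ 64.5 165.9]
```

The guide leans at about 28° and is square within 1°. The bar is at about 2.22 rad, and its axis sits 5.3 mm off the cover, which is the 5 mm bar radius within measurement error. The earlier force was therefore the bar seating on the cover. The robot is clear, so I'm handing in.

```bash
python3 -c "
from plant import bot
print(bot.job_done())"
```

```text
the job is handed in; nothing more can be done
None
```

The job is handed in at about 18 s: the field guide leans squarely on the rest at about 28°, and the page holder's bar lies against its front cover at about 2.2 rad, though the bar touching the cover is inferred from push force and top-view measurements rather than seen directly.

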